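# Shut off the rinse water in the paint workshop

## Task

Shut off the water to the brush-rinsing sink: slide the plywood cover of the white valve box all the way along its rails, off the two valves, without lifting it, then push the handle that carries the round tag a quarter turn until it is fully shut, across its pipe. Nothing needs gripping, a push with the fingertips is enough; leave the other valve's handle as it is, and leave the jars and other things on the table where they stand.

Things in the scene. Friction and masses are not known exactly. Their poses are not given: they have to be found in the camera images.
- valve_box: White box fixed to the table, 186 x 472 mm (x, y), turned by up to 0.25 rad; origin at the centre of its underside, its y along the rails. -y half: open valve bay under the cover. +y half: closed deck onto which the cover slides. Rails at z = 60 mm; guide and stop lips rise to 70 mm. Two pipes leave its far (+x) side.
- bay (a point): Centre of the valve bay's floor, z = 4 mm, axes parallel to the box's, at x = 0, y = -112 mm of the box. The bay is open at the top once the cover is off: 150 mm (x) by 210 mm (y) inside, walls up to the rails at z = 60 mm.
- cover: Loose plywood cover, 170 x 232 mm (x, y, parallel to the box's), 8 mm thick, 0.25 to 0.45 kg, on the rails: underside at z = 60 mm; origin at the centre of its underside. Over the valves its origin is at y = -112 to -100 mm in the valve_box frame; fully across, against the +y stop, at y = +112 mm. 2 mm play beside the lips. Slides with 2 to 5 N.
- cover_ridge (a point): Centre of the wooden ridge on the middle of the cover: 80 mm long (x), 14 mm wide (y), 18 mm high (z = 68 to 86 mm); this point is 17 mm above the cover's origin. Pushing its -y side towards the box's +y slides the cover off the valves.
- tagged_handle (a joint): Angle, rad: 0 = open, the handle along its pipe, pointing from the pivot along the box's -x (towards the robot). It turns counter-clockwise seen from above (tip swings to the box's -y) to 1.571 = fully shut at its stop, pointing along -y across its pipe. Starts at 0 to 0.25. Friction 0.10 N m (2.5 N at the tip); stays where it is left.
- tagged_pivot (a point): Point on the vertical pivot axis of the tagged handle, at mid-height of its bar, z = 47.5 mm; axes parallel to the box's. The two pivots are at x = 30 mm, y = -60 and y = -142 mm of the box; which valve is at which place changes.
- tagged_tip (a point): Point on the tagged handle 41 mm from the pivot axis, mid-height of the bar, under the tag's centre. The handle: dark steel bar 14 mm wide, 9 mm thick (z = 43 to 52 mm), ending 55 mm from the pivot axis; on its top a round flat steel tag, 28 mm diameter, 4 mm thick. Valve body and pipe below reach up to z = 36 mm (stem aside); free space beside them.
- plain_handle (a joint): Angle of the other valve's handle, same meaning and start range. To be left as it is.
- plain_pivot (a point): The same point on the pivot axis of the other, untagged valve.
- plain_tip (a point): Point on the untagged handle 41 mm from its pivot axis; a bar of the same size, without a tag.
- pot_a: Loose closed paint jar, 42 mm diameter, 66 mm high; origin at the centre of its underside. Bystander: not to be disturbed.
- pot_b: Loose closed paint jar, 42 mm diameter, 66 mm high; origin at the centre of its underside. Bystander: not to be disturbed.
- pot_c: Loose closed paint jar, 42 mm diameter, 66 mm high; origin at the centre of its underside. Bystander: not to be disturbed.
- pot_d: Loose closed paint jar, 42 mm diameter, 66 mm high; origin at the centre of its underside. Bystander: not to be disturbed.
- cup: Loose white cup, 72 mm diameter at the rim, 85 mm high; origin at the centre of its underside. Bystander.
- tape: Loose roll of tape lying flat, 84 mm diameter, 24 mm high; origin at the centre of its underside. Bystander.
- block: Loose sanding block, 70 x 45 x 27 mm; origin at the centre of its underside. Bystander.

How it is judged:
By the outcome, as a careful person would: the job done as asked, in the order asked, and still so for the second after the job is handed in, with the robot touching nothing.
It also fails if it takes over 46 s, if anything falls off the work surface, if the arm or the gripper's body presses on something with over 40 N, if the wrist force passes 120 N, or if a joint passes its speed limit or range.

## Robot

A 7-joint arm with a two-finger parallel gripper is mounted at the origin on the work surface. World frame = base frame: x ahead of the robot, y to its left, z up, the work surface at z = 0. Lengths are in m, angles in rad, forces in N, time in s.
With the tool pointing down it reaches from about 0.425 to 0.925 m from the base axis. Payload 6.8 kg.
Tool frame: the origin (TCP) lies where the fingers leave the gripper's body, on its centre line; the fingertips stand 80 mm ahead of it and the grasp point (between the pads) lies 61 mm ahead of it; z points along the fingers, y is the direction in which the jaws open and shut (so a half turn about z gives the same grasp; the last joint's range is limited). The gripper opens to 88 mm and grips with 3 to 60 N. Pads are 20 mm wide; open, the fingers measure 115 mm over their backs; the gripper's body (75 mm by 178 mm) begins 61 mm behind the grasp point.
Start: joints at [-1.347, 0.477, 0.022, 1.555, -0.011, 1.109, -0.083], TCP at [0.22, 0.638, 0.303] pointing down, gripper open.
Joint ranges: [-2.96, 2.96], [-0.34, 2.1], [-1.41, 1.46], [0.24, 2.44], [-1.37, 4.51], [0.17, 1.92], [-2.96, 2.96]. Speed limits (rad/s): [2.39, 2.39, 3.14, 3.14, 3.14, 3.14, 3.14].

## Interface

Orientations are given as a unit quaternion [w, x, y, z].
In Python, from cell import status, optics, finish_job gives the robot as it stands.
- The arm moves only by the tool servo_tool, never from a script. Its argument "moves" is a list of rows, each an object with "translation": the shift along the tool's x, y, z as a fraction of full scale, a list of three; "spin": the turn about the tool's z as a fraction of full scale; "gripper": the closure, from 0 (fully open) to 1 (shut). A call has 1 to 10 rows; each row shifts and turns the commanded pose from where the row before left it, along the tool's axes as they then stand; what a row does not reach is not made up. Full scale, the value 1, is 4 cm for a shift and 4 degrees for a turn. A row lasts 1/10 s, in which the tool goes at most 50 mm and 8.59 degrees, less where a joint would pass 70% of its speed; a pose out of reach is approached as far as the arm can. A call with a number of a shift or a turn outside -1 to 1 is refused whole. A call with a gripper value outside its range is refused whole. The fingers move at their own pace and stop on an object; "grip_force" is the grip in N (left out, the last holds). Time passes only in rows, so rows that do not move let the fingers close. It gives the time, the measured TCP pose, the force and the opening at its end, in the units of the state.
- status.observe(): the state, without advancing time (a new reading comes with each control period).
- optics.snapshot(name): name is "side" or "top" or "wrist"; returns a dict with "image" (420x560x3 uint8, red, green, blue), "depth" (420x560 float32, m along the optical axis (not along the pixel's ray), 0 where there is no reading), "fx", "fy", "cx", "cy" (pixels), "k1" (the pictures are not rectified: a ray, as slopes to the right and down, at radius r is drawn at 1 + k1 r^2 times it, then the intrinsics apply), "eye" and "attitude" of the camera in the world. Camera axes: x right, y up, looking along -z (the intrinsics and any distortion apply to the point x, -y, -z); pixel columns grow to the right and rows downward; lengths in m; the calibration is good to about 2 mm. A picture is of the moment at which its call begins.
- finish_job(): hands the job in, once; it reports no verdict.
The state is a dict: "time_s": time; "qpos": joint angles; "joint_velocities": joint speeds; "effort": joint torques, N m; "position": TCP position; "tool_rot": TCP orientation; "wrist_force": force on the tool from outside, world axes, zero at the start; "wrist_torque": the same for the moment, N m; "gripper_width": finger opening in m.
Only numpy, scipy, OpenCV 4.12 (cv2) and the standard library are available. Lean on these libraries where they do the work, as an engineer would, in place of code of your own. Each camera call takes 0.05 s, during which the arm holds its last target. There are 200 camera calls.

## Working session

There is one attempt and no reset: what is moved stays moved. The work goes in short steps, Python scripts to look and compute and a tool call to move; the robot and the scene stay as the last step left them, time stands still between calls to the robot, and variables do not carry over. Pictures are saved under pics/ and viewed, about 8 in all and at most 12, crops included, and the job is handed in when it is done.

Besides the shell and the picture viewer there is one more tool, called after "Emit:" as name(argument=value, ...) on one line, values as JSON. servo_tool: Moves the arm, as the interface text tells. Shift numbers are shares of 4 cm and turn numbers shares of 4 degrees, none past 1 either way. Its arguments: {"type":"object","properties":{"moves":{"type":"array","items":{"type":"object","properties":{"translation":{"type":"array","items":{"type":"number","minimum":-1,"maximum":1}},"spin":{"type":"number","minimum":-1,"maximum":1},"gripper":{"type":"number"}}}},"grip_force":{"type":"number"}},"required":["moves"]}

```bash
ls; mkdir -p pics
cat > h.py <<'E'
import numpy as np, cv2
from scipy.spatial.transform import Rotation as R
from cell import status, optics
def rot(q): return R.from_quat([q[1],q[2],q[3],q[0]]).as_matrix()
def snap(n,f):
    s=optics.snapshot(n); np.save('pics/'+f+'.npy',s,allow_pickle=True)
    cv2.imwrite('pics/'+f+'.png',s['image'][...,::-1]); return s
def load(f): return np.load('pics/'+f+'.npy',allow_pickle=True).item()
def att(s):
    a=np.array(s['attitude']); return a if a.shape==(3,3) else rot(a)
def slopes(s,u,v):
    d=np.array([(u-s['cx'])/s['fx'],(v-s['cy'])/s['fy']]);p=d.copy()
    for _ in range(20): p=d/(1+s['k1']*(p@p))
    return p
def onz(s,u,v,z):
    p=slopes(s,u,v); r=att(s)@np.array([p[0],-p[1],-1]); e=np.array(s['eye']); return e+r*(z-e[2])/r[2]
def dep(s,u,v):
    p=slopes(s,u,v); d=s['depth'][int(round(v)),int(round(u))]; return np.array(s['eye'])+att(s)@np.array([p[0],-p[1],-1])*d
E
python3 - <<'E'
from h import *
st=status.observe(); print(st)
s=snap('top','top0'); print({k:v for k,v in s.items() if k not in('image','depth')})
snap('side','side0')
E
```

```text
pics
{'time_s': 0.0, 'qpos': array([-1.34713719,  0.47777742,  0.02236623,  1.55640397, -0.01149976,
        1.10933402, -0.08308848]), 'joint_velocities': array([-0.00067503,  0.00036319, -0.00018527,  0.00138344,  0.00057311,
        0.00017496,  0.0009233 ]), 'effort': array([ 5.65410064e-04, -5.82862186e+01,  1.53537836e+00, -2.72607780e+01,
       -5.42302988e-02,  1.72159699e-02,  1.45584067e-04]), 'position': array([0.21972434, 0.63776201, 0.30171739]), 'tool_rot': array([-7.62751523e-05,  1.65114804e-01,  9.86273946e-01, -8.93863568e-04]), 'wrist_force': array([ 0.04142248, -0.01100899,  0.26965025]), 'wrist_torque': array([-0.01740317, -0.04005098,  0.00680416]), 'gripper_width': 0.08756488149001129}
{'fx': 391.5567180541688, 'fy': 391.5567180541688, 'cx': 275.6447849964461, 'cy': 211.75198804345555, 'k1': -0.018323051932075694, 'eye': array([0.45879068, 0.0468291 , 0.87409166]), 'attitude': array([-0.70365222, -0.06727244,  0.0651418 ,  0.70434687])}
```

View pics/top0.png

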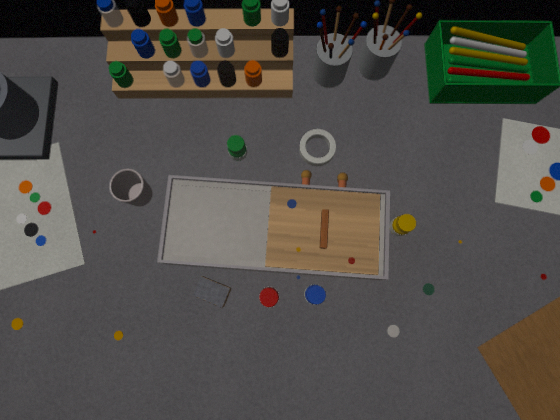

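The top view shows the box with its bay, under the cover, on the right. The ridge is at about (324,229). Box corners are (170,177), (389,190), (387,277) and (158,261). The jars beside it are red (270,297), blue (315,295), yellow (405,224) and green (236,146).

```bash
cat > up.py <<'E'
import cv2,sys
n,x0,x1,y0,y1,k,o=sys.argv[1:]
i=cv2.imread(f'pics/{n}.png')[int(y0):int(y1),int(x0):int(x1)]
i=cv2.convertScaleAbs(i,alpha=1.4)
cv2.imwrite(f'pics/{o}.png',cv2.resize(i,None,fx=float(k),fy=float(k),interpolation=cv2.INTER_CUBIC))
E
python3 up.py top0 150 420 130 320 2.9 crop0
python3 - <<'E'
from h import *
s=load('top0'); print(att(s).round(3))
for p in [(170,177),(389,190),(387,277),(158,261)]: print(p,onz(s,*p,.07).round(3))
for n,p in dict(r1=(324,211),r2=(324,247)).items(): print(n,onz(s,*p,.086).round(3), dep(s,*p).round(3))
for p in [(270,297),(315,295),(405,224),(236,146)]: print(p,onz(s,*p,.066).round(3))
E
```

```text
[[-0.001  0.982 -0.186]
 [-1.    -0.001 -0.003]
 [-0.003  0.186  0.982]]
(170, 177) [0.687 0.274 0.07 ]
(389, 190) [ 0.658 -0.19   0.07 ]
(387, 277) [ 0.476 -0.177  0.07 ]
(158, 261) [0.509 0.29  0.07 ]
r1 [ 0.61  -0.05   0.086] [ 0.61  -0.05   0.087]
r2 [ 0.536 -0.048  0.086] [ 0.536 -0.048  0.084]
(270, 297) [0.437 0.061 0.066]
(315, 295) [ 0.441 -0.03   0.066]
(405, 224) [ 0.586 -0.221  0.066]
(236, 146) [0.758 0.135 0.066]
```

View pics/crop0.png

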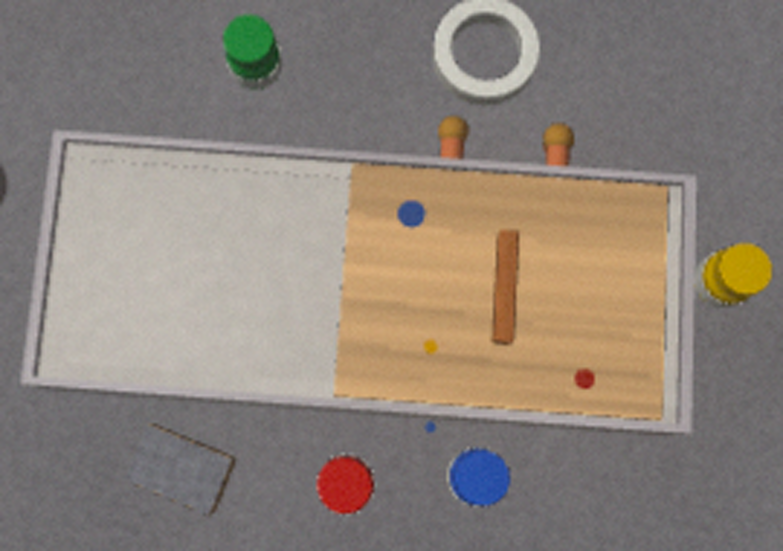

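```bash
cat > box.py <<'E'
import numpy as np
c=None
E
python3 - <<'E'
from h import *
s=load('top0')
g=lambda a,b,z:onz(s,a/2.9+150-.3,b/2.9+130-.3,z)[:2]
P=np.array([g(55,131,.07),g(695,177,.07),g(690,432,.07),g(23,383,.07)])
Q=np.array([[93,236],[93,-236],[-93,-236],[-93,236]])/1000
qc=P.mean(0);H=Q.T@(P-qc);th=np.arctan2(H[0,1]-H[1,0],H[0,0]+H[1,1]);M=np.array([[np.cos(th),-np.sin(th)],[np.sin(th),np.cos(th)]])
print('c',qc,'th',th,'res',(P-qc-Q@M.T).round(4).tolist())
inb=lambda p:((p-qc)@M).round(4)
print('ridge',inb(g(508,231,.086)),inb(g(503,343,.086)),inb(g(497,231,.086)),inb(g(518,232,.086)))
print('cover L/R', inb(g(342,280,.068)),inb(g(667,300,.068)))
print('tape etc', [inb(g(*p,.066)) for p in [(345,485),(480,478),(746,268)]])
# push start: ridge y of box ; target points world
for b in [(0,-.15),(0,.10),(0,-.112)]: print(b,qc+M@np.array(b))
st=status.observe();T=rot(st['tool_rot']);print(T.round(4));
E
```

```text
c [0.58214781 0.04985293] th -0.07429138741842035 res [[-0.0006, -0.0009], [-0.0011, 0.0013], [0.0012, 0.0009], [0.0006, -0.0013]]
ridge [ 0.0385 -0.0991] [-0.0409 -0.0996] [ 0.038  -0.0913] [ 0.0383 -0.1062]
cover L/R [-0.0023  0.0159] [ 0.0003 -0.2171]
tape etc [array([-0.1457,  0.0028]), array([-0.134 , -0.0907]), array([ 0.028, -0.274])]
(0, -0.15) [ 0.57101435 -0.09973332]
(0, 0.1) [0.58957012 0.1495771 ]
(0, -0.112) [ 0.57383483 -0.06183813]
[[-9.455e-01  3.257e-01 -4.000e-04]
 [ 3.257e-01  9.455e-01 -1.500e-03]
 [-1.000e-04 -1.600e-03 -1.000e+00]]
```

Emit:
servo_tool(moves=[{"translation": [0,0,0],"spin": -0.92,"gripper": 1},{"translation": [0,0,0],"spin": -0.92,"gripper": 1},{"translation": [0,0,0],"spin": -0.92,"gripper": 1},{"translation": [0,0,0],"spin": -0.93,"gripper": 1}], grip_force=10)

```text
time_s: 0.5
position: [0.2198, 0.6379, 0.3021]
tool_rot: [-0.0, 0.036, 0.999, -0.001]
wrist_force: [-0.4, 0.1, -0.3]
gripper_width: 0.0595
```

Emit:
servo_tool(moves=[{"translation": [-0.5,-0.9,0],"gripper": 1},{"translation": [-0.5,-0.9,0],"gripper": 1},{"translation": [-0.5,-0.9,0],"gripper": 1},{"translation": [-0.5,-0.9,0],"gripper": 1},{"translation": [-0.5,-0.9,0],"gripper": 1},{"translation": [-0.5,-0.9,0],"gripper": 1},{"translation": [-0.5,-0.9,0],"gripper": 1},{"translation": [-0.5,-0.9,0],"gripper": 1},{"translation": [-0.5,-0.9,0],"gripper": 1},{"translation": [-0.5,-0.9,0],"gripper": 1}])

```text
invalid input
```

Emit:
servo_tool(moves=[{"translation": [-0.5,-0.9,0],"spin": 0,"gripper": 1},{"translation": [-0.5,-0.9,0],"spin": 0,"gripper": 1},{"translation": [-0.5,-0.9,0],"spin": 0,"gripper": 1},{"translation": [-0.5,-0.9,0],"spin": 0,"gripper": 1},{"translation": [-0.5,-0.9,0],"spin": 0,"gripper": 1},{"translation": [-0.5,-0.9,0],"spin": 0,"gripper": 1},{"translation": [-0.5,-0.9,0],"spin": 0,"gripper": 1},{"translation": [-0.5,-0.9,0],"spin": 0,"gripper": 1},{"translation": [-0.5,-0.9,0],"spin": 0,"gripper": 1},{"translation": [-0.5,-0.9,0],"spin": 0,"gripper": 1}])

```text
time_s: 1.5
position: [0.3929, 0.2626, 0.3025]
tool_rot: [-0.0, 0.037, 0.999, -0.0]
wrist_force: [0.4, 0.0, -0.2]
gripper_width: 0.0008
```

Emit:
servo_tool(moves=[{"translation": [-0.51,-0.87,0],"spin": 0,"gripper": 1},{"translation": [-0.51,-0.87,0],"spin": 0,"gripper": 1},{"translation": [-0.51,-0.87,0],"spin": 0,"gripper": 1},{"translation": [-0.51,-0.87,0],"spin": 0,"gripper": 1},{"translation": [-0.51,-0.87,0],"spin": 0,"gripper": 1},{"translation": [-0.51,-0.87,0],"spin": 0,"gripper": 1},{"translation": [-0.51,-0.87,0],"spin": 0,"gripper": 1},{"translation": [-0.51,-0.87,0.3],"spin": 0,"gripper": 1},{"translation": [-0.51,-0.87,0.6],"spin": 0,"gripper": 1},{"translation": [-0.51,-0.87,0.6],"spin": 0,"gripper": 1}])

```text
time_s: 2.5
position: [0.5709, -0.0992, 0.2421]
tool_rot: [0.0, 0.037, 0.999, 0.0]
wrist_force: [0.1, 0.1, -0.3]
gripper_width: 0.0008
```

```bash
cat > box.py <<'E'
from h import *
C=np.array([0.58215,0.04985]);th=-.0743;M=np.array([[np.cos(th),-np.sin(th)],[np.sin(th),np.cos(th)]])
def inb(p): return (np.asarray(p)[:2]-C)@M
def show():
    st=status.observe(); print(st['time_s'],'box',inb(st['position']).round(4),'tip z',(st['position'][2]-.08).round(4),'F',(np.asarray(st['wrist_force'])).round(1)); return st
E
python3 - <<'E'
from box import *
show(); s=snap('wrist','w0'); print(s['eye'])
E
```

```text
2.5 box [-1.000e-04 -1.494e-01] tip z 0.1621 F [ 0.1  0.1 -0.3]
[ 0.49377059 -0.09326106  0.3235721 ]
```

View pics/w0.png

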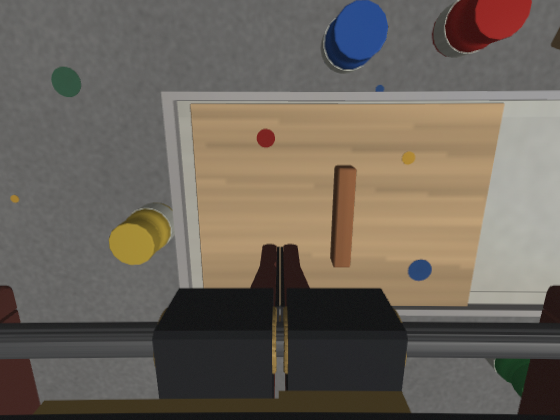

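The wrist view shows the closed fingers at (280,250), on the -y side of the ridge at (343,215). The way is clear.

Emit:
servo_tool(moves=[{"translation": [0,0,0.7],"spin": 0,"gripper": 1},{"translation": [0,0,0.7],"spin": 0,"gripper": 1},{"translation": [0,0,0.5],"spin": 0,"gripper": 1},{"translation": [0,0,0.26],"spin": 0,"gripper": 1},{"translation": [0,0.25,0],"spin": 0,"gripper": 1},{"translation": [0,0.25,0],"spin": 0,"gripper": 1},{"translation": [0,0.25,0],"spin": 0,"gripper": 1},{"translation": [0,0.25,0],"spin": 0,"gripper": 1}])

```text
time_s: 3.35
position: [0.574, -0.0569, 0.1574]
tool_rot: [0.001, 0.037, 0.999, -0.0]
wrist_force: [0.1, -2.4, 1.5]
gripper_width: 0.0001
```

Emit:
servo_tool(moves=[{"translation": [0,0.25,0],"spin": 0,"gripper": 1},{"translation": [0,0.25,0],"spin": 0,"gripper": 1},{"translation": [0,0.25,0],"spin": 0,"gripper": 1},{"translation": [0,0.25,0],"spin": 0,"gripper": 1},{"translation": [0,0.25,0],"spin": 0,"gripper": 1}])

```text
time_s: 3.85
position: [0.577, -0.0073, 0.1562]
tool_rot: [-0.0, 0.037, 0.999, -0.0]
wrist_force: [-0.1, -2.3, 1.9]
gripper_width: 0.0003
```

Run:
```python
from box import *
show(); s=snap('side','s1')
```

```text
3.85 box [-0.0009 -0.0574] tip z 0.0762 F [-0.1 -2.3  1.9]
```

View pics/s1.png

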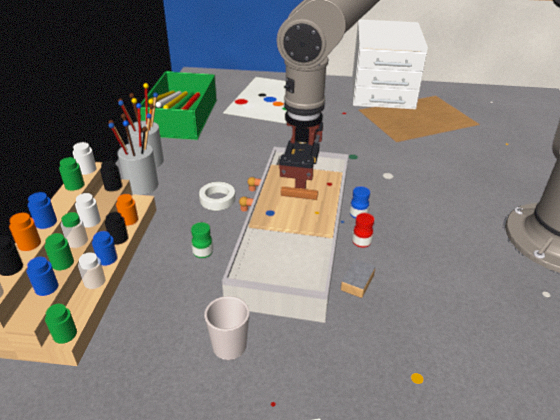

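The cover is sliding flat along its rails at 2.3 N, so I'll keep pushing.

Emit:
servo_tool(moves=[{"translation": [0,0.25,0],"spin": 0,"gripper": 1},{"translation": [0,0.25,0],"spin": 0,"gripper": 1},{"translation": [0,0.25,0],"spin": 0,"gripper": 1},{"translation": [0,0.25,0],"spin": 0,"gripper": 1},{"translation": [0,0.25,0],"spin": 0,"gripper": 1},{"translation": [0,0.25,0],"spin": 0,"gripper": 1},{"translation": [0,0.25,0],"spin": 0,"gripper": 1},{"translation": [0,0.25,0],"spin": 0,"gripper": 1},{"translation": [0,0.25,0],"spin": 0,"gripper": 1},{"translation": [0,0.25,0],"spin": 0,"gripper": 1}])

```text
time_s: 4.9
position: [0.5844, 0.0925, 0.1562]
tool_rot: [-0.0, 0.037, 0.999, 0.0]
wrist_force: [-0.3, -1.6, -0.6]
gripper_width: 0.0003
```

Emit:
servo_tool(moves=[{"translation": [0,0.25,0],"spin": 0,"gripper": 1},{"translation": [0,0.25,0],"spin": 0,"gripper": 1},{"translation": [0,0.25,0],"spin": 0,"gripper": 1},{"translation": [0,0.15,0],"spin": 0,"gripper": 1},{"translation": [0,0,0],"spin": 0,"gripper": 1}])

```text
time_s: 5.4
position: [0.5871, 0.1291, 0.1563]
tool_rot: [0.0, 0.036, 0.999, 0.0]
wrist_force: [1.1, 0.4, 0.2]
gripper_width: 0.0005
```

```bash
python3 - <<'E'
from box import *
show(); s=snap('top','t2')
E
python3 up.py t2 150 420 130 320 2.9 t2c
```

```text
5.4 box [-0.001   0.0794] tip z 0.0763 F [1.1 0.4 0.2]
```

View pics/t2c.png

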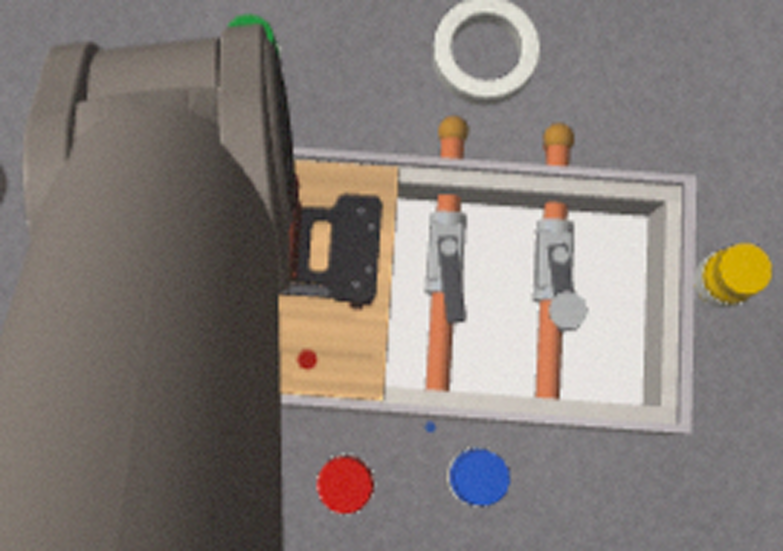

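The bay is open. The tagged handle is the -y one, with its pivot at (560,254) in the crop and its tag at (568,311). The plain one is at (449,246). I'll push the cover slowly up to its stop.

Emit:
servo_tool(moves=[{"translation": [0,0.1,0],"spin": 0,"gripper": 1},{"translation": [0,0.1,0],"spin": 0,"gripper": 1},{"translation": [0,0.1,0],"spin": 0,"gripper": 1},{"translation": [0,0,0],"spin": 0,"gripper": 1}])

```text
time_s: 5.85
position: [0.5881, 0.1402, 0.1564]
tool_rot: [0.0, 0.037, 0.999, 0.0]
wrist_force: [0.5, -0.4, 0.7]
gripper_width: 0.0012
```

Run:
```python
from box import *
show(); s=load('t2')
g=lambda a,b,z:inb(onz(s,a/2.9+150-.3,b/2.9+130-.3,z)).round(4)
print('edge',g(392,280,.068),'piv',g(560,254,.052),'tag',g(568,311,.056),'plain',g(449,246,.052),g(455,320,.052))
```

```text
5.85 box [-0.0008  0.0905] tip z 0.0764 F [ 0.5 -0.4  0.7]
edge [ 0.0004 -0.0198] piv [ 0.0311 -0.1418] tag [-0.0112 -0.1487] plain [ 0.0311 -0.0601] [-0.0232 -0.0677]
```

Emit:
servo_tool(moves=[{"translation": [0,0.1,0],"spin": 0,"gripper": 1},{"translation": [0,0.05,0],"spin": 0,"gripper": 1},{"translation": [0,0,0],"spin": 0,"gripper": 1}])

```text
time_s: 6.15
position: [0.5884, 0.1456, 0.1563]
tool_rot: [-0.0, 0.037, 0.999, -0.0]
wrist_force: [0.6, -2.0, 0.6]
gripper_width: 0.0006
```

Emit:
servo_tool(moves=[{"translation": [0,0.04,0],"spin": 0,"gripper": 1},{"translation": [0,0,0],"spin": 0,"gripper": 1}])

```text
time_s: 6.35
position: [0.5884, 0.1458, 0.1563]
tool_rot: [-0.0, 0.038, 0.999, -0.001]
wrist_force: [-1.3, -5.1, 3.0]
gripper_width: 0.0005
```

Emit:
servo_tool(moves=[{"translation": [0,0.05,0],"spin": 0,"gripper": 1},{"translation": [0,0,0],"spin": 0,"gripper": 1}])

```text
time_s: 6.55
position: [0.5884, 0.1461, 0.1563]
tool_rot: [-0.001, 0.038, 0.999, -0.002]
wrist_force: [-3.3, -8.7, 4.9]
gripper_width: 0.0004
```

The cover is at its stop: the force rises and there is no more motion. Next I'll back off and go over the gap between the two handles.

Emit:
servo_tool(moves=[{"translation": [0,-0.3,0],"spin": 0,"gripper": 1},{"translation": [0,-0.6,-0.5],"spin": 0,"gripper": 1},{"translation": [0,-0.85,-0.5],"spin": 0,"gripper": 1},{"translation": [0,-0.85,0],"spin": 0,"gripper": 1},{"translation": [0.15,-0.85,0],"spin": 0,"gripper": 1},{"translation": [0,-0.85,0],"spin": 0,"gripper": 1},{"translation": [0,-0.6,0],"spin": 0,"gripper": 1},{"translation": [0,-0.3,0],"spin": 0,"gripper": 1},{"translation": [0,0,0],"spin": 0,"gripper": 1}])

```text
time_s: 7.45
position: [0.5671, -0.0593, 0.1963]
tool_rot: [0.0, 0.038, 0.999, 0.0]
wrist_force: [-0.5, -0.3, 0.0]
gripper_width: 0.0002
```

Run:
```python
from box import *
show(); s=snap('wrist','w3'); snap('top','t3')
def proj(s,p):
    q=att(s).T@(np.array(p)-s['eye']); a,b=q[0]/-q[2],-q[1]/-q[2]; k=1+s['k1']*(a*a+b*b); return s['cx']+s['fx']*a*k, s['cy']+s['fy']*b*k
W=lambda x,y,z:np.r_[C+M@[x,y],z]
for n,p in dict(pt=(.03,-.142,.052),pp=(.03,-.06,.052),enter=(-.006,-.112,.05)).items(): print(n,np.round(proj(s,W(*p))))
```

```text
7.45 box [-0.0069 -0.1099] tip z 0.1163 F [-0.5 -0.3  0. ]
pt [237. 273.]
pp [345. 273.]
enter [276. 227.]
```

View pics/w3.png

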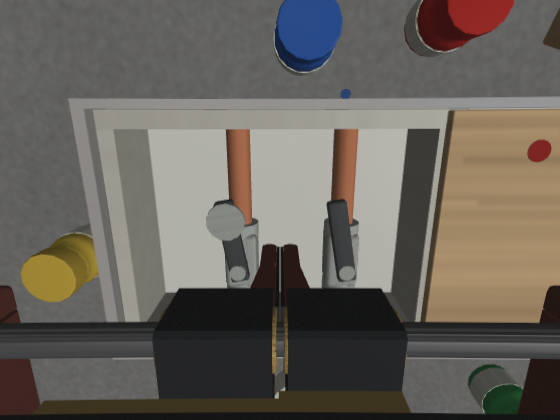

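The fingers hang between the two handles, with the tag at (225,221) and the plain handle's tip at (340,207). I'll descend straight down and then push along the arc.

Emit:
servo_tool(moves=[{"translation": [0,-0.05,0.5],"spin": 0,"gripper": 1},{"translation": [0,0,0.5],"spin": 0,"gripper": 1},{"translation": [0,0,0.4],"spin": 0,"gripper": 1},{"translation": [0,0,0.4],"spin": 0,"gripper": 1},{"translation": [0,0,0],"spin": 0,"gripper": 1}])

```text
time_s: 8.05
position: [0.5662, -0.0574, 0.1222]
tool_rot: [-0.002, 0.036, 0.999, 0.0]
wrist_force: [-0.3, 0.3, 0.0]
gripper_width: 0.0006
```

Emit:
servo_tool(moves=[{"translation": [0.06,-0.18,0],"spin": 0,"gripper": 1},{"translation": [0.06,-0.18,0],"spin": 0,"gripper": 1},{"translation": [0.04,-0.18,0],"spin": 0,"gripper": 1},{"translation": [0.04,-0.18,0],"spin": 0,"gripper": 1},{"translation": [-0.02,-0.17,0],"spin": 0,"gripper": 1},{"translation": [-0.02,-0.17,0],"spin": 0,"gripper": 1},{"translation": [-0.06,-0.16,0],"spin": 0,"gripper": 1},{"translation": [-0.06,-0.16,0],"spin": 0,"gripper": 1}])

```text
time_s: 8.85
position: [0.5609, -0.1149, 0.1244]
tool_rot: [-0.001, 0.037, 0.999, 0.0]
wrist_force: [-1.4, 2.7, 0.1]
gripper_width: 0.0004
```

Run:
```python
from box import *
show(); s=snap('wrist','w4')
```

```text
8.85 box [-0.009  -0.1659] tip z 0.0444 F [-1.4  2.7  0.1]
```

View pics/w4.png

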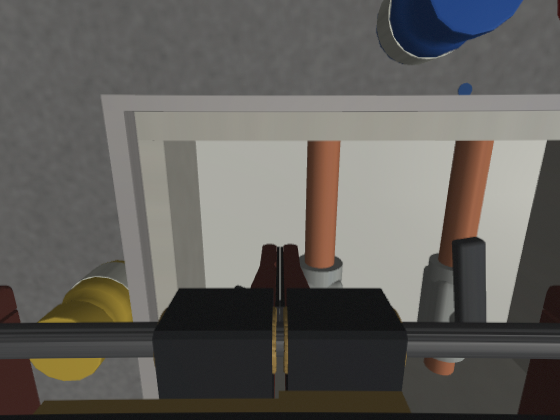

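The handle is swinging, with its dark end at about (240,290). I'll continue the arc into a pure +x push.

Emit:
servo_tool(moves=[{"translation": [-0.09,-0.1,0],"spin": 0,"gripper": 1},{"translation": [-0.09,-0.1,0],"spin": 0,"gripper": 1},{"translation": [-0.1,-0.08,0],"spin": 0,"gripper": 1},{"translation": [-0.1,-0.08,0],"spin": 0,"gripper": 1},{"translation": [0,0,0],"spin": 0,"gripper": 1}])

```text
time_s: 9.4
position: [0.5743, -0.1303, 0.1236]
tool_rot: [-0.002, 0.037, 0.999, 0.0]
wrist_force: [-6.4, 2.5, 2.3]
gripper_width: 0.0005
```

Emit:
servo_tool(moves=[{"translation": [-0.06,0,0],"spin": 0,"gripper": 1},{"translation": [0,0,0],"spin": 0,"gripper": 1}])

```text
time_s: 9.6
position: [0.5748, -0.1305, 0.1233]
tool_rot: [-0.004, 0.037, 0.999, 0.001]
wrist_force: [-10.1, 4.0, 3.4]
gripper_width: 0.0004
```

Emit:
servo_tool(moves=[{"translation": [-0.06,0,0],"spin": 0,"gripper": 1},{"translation": [0,0,0],"spin": 0,"gripper": 1}])

```text
time_s: 9.8
position: [0.5754, -0.1306, 0.123]
tool_rot: [-0.006, 0.038, 0.999, 0.001]
wrist_force: [-15.4, 3.1, 9.4]
gripper_width: 0.0006
```

The stop is reached: force climbs without motion at box x≈0.0067, close to the expected 0.006. I'll back off, lift clear and check.

Emit:
servo_tool(moves=[{"translation": [0.2,0,0],"spin": 0,"gripper": 1},{"translation": [0.2,0,0],"spin": 0,"gripper": 1},{"translation": [0,0,-0.8],"spin": 0,"gripper": 1},{"translation": [0,0,-1],"spin": 0,"gripper": 1},{"translation": [0,0,-1],"spin": 0,"gripper": 1},{"translation": [0.3,-0.9,-0.6],"spin": 0,"gripper": 1},{"translation": [0.3,-0.9,0],"spin": 0,"gripper": 1},{"translation": [0.3,-0.9,0],"spin": 0,"gripper": 1},{"translation": [0.3,-0.9,0],"spin": 0,"gripper": 1},{"translation": [0.3,-0.9,0],"spin": 0,"gripper": 1}])

```text
time_s: 10.8
position: [0.4909, -0.3065, 0.261]
tool_rot: [0.001, 0.037, 0.999, -0.001]
wrist_force: [1.0, 0.0, 0.0]
gripper_width: 0.0005
```

```bash
python3 - <<'E'
from box import *
show(); snap('top','t5')
E
python3 up.py t5 150 420 130 320 2.9 t5c
```

```text
10.8 box [-0.0646 -0.3621] tip z 0.181 F [1. 0. 0.]
```

View pics/t5c.png

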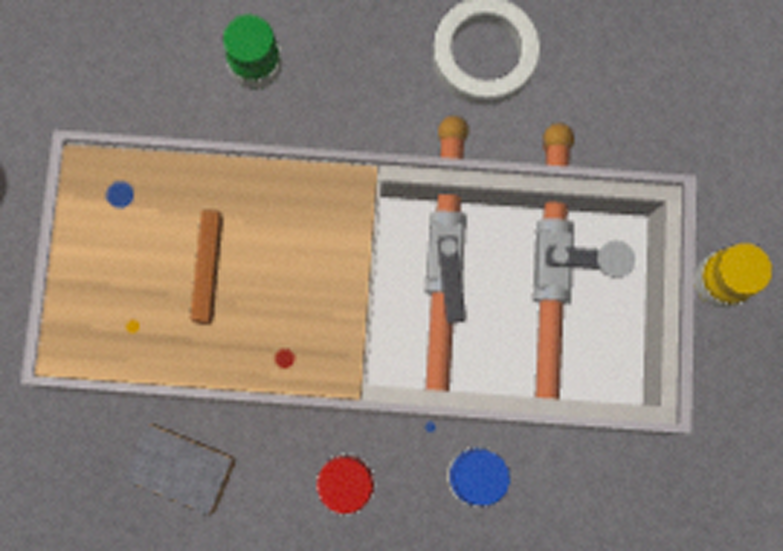

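Run:
```python
from box import *
s=load('t5')
g=lambda a,b,z:inb(onz(s,a/2.9+150-.3,b/2.9+130-.3,z))
p,t=g(560,254,.052),g(617,259,.056); print(p,t,np.arctan2(-(t-p)[1],-(t-p)[0]))
print('edge',g(370,285,.068),'ridge',g(206,267,.086),'plain',g(455,320,.052))
```

```text
[ 0.03107058 -0.14180106] [ 0.02965254 -0.18290504] 1.5363111384424424
edge [-0.00441438 -0.00436354] ridge [-0.00274592  0.1114693 ] plain [-0.02318091 -0.06770073]
```

```bash
python3 -c "from cell import finish_job; print(finish_job())"
```

```text
the job is handed in; nothing more can be done
None
```

I slid the cover along its rails to the +y stop with closed fingertips, then pushed the tagged handle (the -y valve) a quarter turn onto its stop. I retreated clear of everything and handed the job in at about 11 s.

**Cover:** the last top view puts its origin at y ≈ +111.5 mm (112 is fully across). At the stop, the push force rose to about 9 N with no further motion.

**Tagged handle:** the picture gives 1.54 rad from the pivot pixel I read, or about 1.56 rad if I use the known pivot position. The target is 1.571, and the gap is within what I can read from the picture. At its stop the force rose to about 15 N with under 1 mm of motion per step.

**Everything else:** the plain handle measured the same before and after. The four jars, the tape and the block look unmoved. The cup was outside the final close-up, so I did not recheck it; the arm was never brought down near it. No check failed.

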